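# Sort mixed cigar tubes into their packing trays

## Robot

A 7-joint arm with a two-finger parallel gripper is mounted at the origin on the work surface. World frame = base frame: x ahead of the robot, y to its left, z up, the work surface at z = 0. Lengths are in mm, angles in rad, forces in N, time in s.
With the tool pointing down it reaches from about 400 to 875 mm from the base axis. Payload 19.3 kg.
Tool frame: the origin (TCP) lies at the very end of the fingers, on their centre line; the grasp point (between the pads) lies 19 mm behind it (grip_point_offset is the z of the grasp point in the tool frame, in mm); z points along the fingers, x is the direction in which the jaws open and shut, and the axes are right-handed (so a half turn about z gives the same grasp; the last joint's range is limited). The gripper opens to 85 mm and grips with 20 to 120 N. Pads are 22 mm wide; open, the fingers measure 114 mm over their backs; the gripper's body (76 mm by 85 mm) begins 54 mm behind the grasp point. The pads swing forward as they close: fully open they stand 13 mm farther back than shut.
Start: joints at [-1.273, 0.521, -0.036, 1.599, 0.021, 1.021, -0.113], TCP at [224.745, 583.185, 231.291] pointing down, gripper open.
Joint ranges: [-2.91, 2.91], [-0.3, 2.13], [-1.5, 1.42], [0.17, 2.43], [-1.26, 4.41], [0.16, 1.93], [-2.52, 2.52]. Speed limits (rad/s): [1.89, 1.89, 2.39, 2.39, 3.01, 3.01, 3.01].

## Interface

Orientations are given as a 3x3 rotation matrix whose columns are the frame's x, y, z axes.
In Python, from workcell import movep, movel, goto_joints, open_gripper, clamp, wait, inverse_kinematics, read_state, camera, PlanningError, finish_job, grip_point_offset gives the robot as it stands. Calls block until the motion is done:
- movep(position, orientation): joint-space move of the TCP to a pose.
- movel(position, frame=None, max_speed=150, guard=None): straight line of the TCP; frame=None keeps the orientation; max_speed is the mean speed in mm/s. With guard (N) it stops when the force on the tool has changed by that much, and returns True; else False.
- goto_joints(angles): joint-space move.
- open_gripper() and clamp(): open the fingers fully, or close them until they stop; the grip force is fixed at half the most.
- wait(seconds).
- inverse_kinematics(position, orientation): joint angles nearest the present ones, or None.
- read_state(): the state.
- camera(name): name is "scene" or "top"; returns a dict with "image" (420x560x3 uint8, blue, green, red), "range_z" (420x560 float32, mm along the optical axis (not along the pixel's ray), 0 where there is no reading), "fx", "fy", "cx", "cy" (pixels), "cam_to_world" (4x4, takes a point from camera to world coordinates). Camera axes: x right, y up, looking along -z (the intrinsics and any distortion apply to the point x, -y, -z); pixel columns grow to the right and rows downward; lengths in mm; the calibration is good to about 2 mm. A picture is of the moment at which its call begins.
A pose or a line that the arm cannot do raises PlanningError and nothing moves.
- finish_job(): hands the job in, once; it reports no verdict.
The state is a dict: "time": time; "qpos": joint angles; "qvel": joint speeds; "joint_efforts": joint torques, N m; "eef_pos": TCP position; "tool_rot": TCP orientation; "ft_force": force on the tool from outside, world axes, zero at the start; "torque": the same for the moment, N m; "finger_gap": finger opening in mm.
Only numpy, scipy, OpenCV 4.12 (cv2) and the standard library are available. Lean on these libraries where they do the work, as an engineer would, in place of code of your own. Each camera call takes 0.05 s, during which the arm holds its last target.

## Task

The five filled aluminium cigar tubes lying loose on the bench are mixed up: two short thin ones, two thick ones and a long one. Lay each tube in a free bay of the cedar tray that is made to its length, one tube to a bay and seated down in its notches; lay them in, do not drop them, and leave the long tube that is already packed where it is.

Things in the scene. Friction and masses are not known exactly. Their poses are not given: they have to be found in the camera images.
- short_a_mid (a point): middle of a short thin plain aluminium cigar tube, 108 mm long and 18 mm in diameter, lying loose on the bench (one of two). The point is on its axis, half-way along. Its x axis runs along the tube to the screw cap; as the tube may roll, its y and z axes mean nothing.
- short_b_mid (a point): middle of a short thin plain aluminium cigar tube, 108 mm long and 18 mm in diameter, lying loose on the bench (one of two). The point is on its axis, half-way along. Its x axis runs along the tube to the screw cap; as the tube may roll, its y and z axes mean nothing.
- robusto_a_mid (a point): middle of a thick plain aluminium cigar tube, 136 mm long and 25 mm in diameter, lying loose on the bench (one of two). The point is on its axis, half-way along. Its x axis runs along the tube to the screw cap; as the tube may roll, its y and z axes mean nothing.
- robusto_b_mid (a point): middle of a thick plain aluminium cigar tube, 136 mm long and 25 mm in diameter, lying loose on the bench (one of two). The point is on its axis, half-way along. Its x axis runs along the tube to the screw cap; as the tube may roll, its y and z axes mean nothing.
- long_a_mid (a point): middle of a long slim plain aluminium cigar tube, 172 mm long and 20 mm in diameter, lying loose on the bench (one of two: this one is to be packed). The point is on its axis, half-way along. Its x axis runs along the tube to the screw cap; as the tube may roll, its y and z axes mean nothing.
- long_packed_mid (a point): middle of the other long slim aluminium tube, 172 mm long and 20 mm in diameter, already packed in the long tray, in the bay at y = -28 mm of the tray's frame; leave it there. The point is on its axis, half-way along; x runs along the tube. (Nothing else standing among the tubes and trays is higher than 65 mm.)
- tray_short: fixed cedar tray for the short thin tubes, 144 mm long (x) by 124 (y), inside 132 long; origin under its centre on the bench. Two bays: tube axis along x, at y = +28 and -28, 22.7 above the bench; both bays free. Ends 36 high, sides 12, base 6. Cross boards at x = +/-37, 8 thick, 28 high, hold the tubes in V notches 36 wide, 18 deep; fingers have room between them.
- tray_robusto: fixed cedar tray for the thick tubes, 172 mm long (x) by 124 (y), inside 160 long; origin under its centre on the bench. Two bays: tube axis along x, at y = +28 and -28, 27.7 above the bench; both bays free. Ends 36 high, sides 12, base 6. Cross boards at x = +/-47, 8 thick, 28 high, hold the tubes in V notches 36 wide, 18 deep; fingers have room between them.
- tray_long: fixed cedar tray for the long slim tubes, 208 mm long (x) by 124 (y), inside 196 long; origin under its centre on the bench. Two bays: tube axis along x, at y = +28 and -28, 24.1 above the bench; bay y = +28 is free, y = -28 taken. Ends 36 high, sides 12, base 6. Cross boards at x = +/-60, 8 thick, 28 high, hold the tubes in V notches 36 wide, 18 deep; fingers have room between them.
Not all that is in view belongs to the job. What is shaped like the part that bears robusto_a_mid but pink is not meant.

How it is judged:
By the outcome, as a careful person would: the job done as asked, in the order asked, and still so for the second after the job is handed in, with the robot touching nothing.
It also fails if it takes over 109 s, if anything falls off the work surface, if the arm or the gripper's body presses on something with over 40 N, if the wrist force passes 120 N, or if a joint passes its speed limit or range.

## Working session

There is one attempt and no reset: what is moved stays moved. The work goes in short steps, each a Python script; the robot and the scene stay as the last script left them, time stands still between calls to the robot, and variables do not carry over. Pictures are saved under pics/ and viewed, and the job is handed in when it is done.

```bash
ls; mkdir -p pics; python3 - <<'E'
from workcell import *
import cv2,numpy as np
for n in("top","scene"):
    c=camera(n); cv2.imwrite(f"pics/{n}0.png",c["image"]); np.savez(f"{n}0.npz",**c)
    print(n,c["fx"],c["fy"],c["cx"],c["cy"],c["cam_to_world"].round(3).tolist(), [k for k in c])
s=read_state();print(s["time"],s["eef_pos"],s["tool_rot"],s["finger_gap"])
print(grip_point_offset)
E
```

```text
pics
top 484.16739917337225 484.16739917337225 280.52838242998575 205.32660756812896 [[-0.018, 0.985, -0.172, 324.78], [-1.0, -0.022, -0.021, -26.586], [-0.025, 0.172, 0.985, 1032.929], [0.0, 0.0, 0.0, 1.0]] ['image', 'range_z', 'fx', 'fy', 'cx', 'cy', 'cam_to_world']
scene 468.65134428203345 468.65134428203345 288.58574094649475 202.30265551263565 [[-0.156, -0.78, 0.606, 1259.567], [0.988, -0.134, 0.082, 109.244], [0.018, 0.612, 0.791, 1057.415], [0.0, 0.0, 0.0, 1.0]] ['image', 'range_z', 'fx', 'fy', 'cx', 'cy', 'cam_to_world']
0.1 [224.63834369 582.91169499 230.77577412] [[ 3.59570825e-01  9.33117745e-01 -3.10224120e-04]
 [ 9.33117239e-01 -3.59570953e-01 -9.73613593e-04]
 [-1.02004370e-03  6.06075686e-05 -9.99999478e-01]] 85.19596709794878
-18.700000000000003
```

View pics/top0.png

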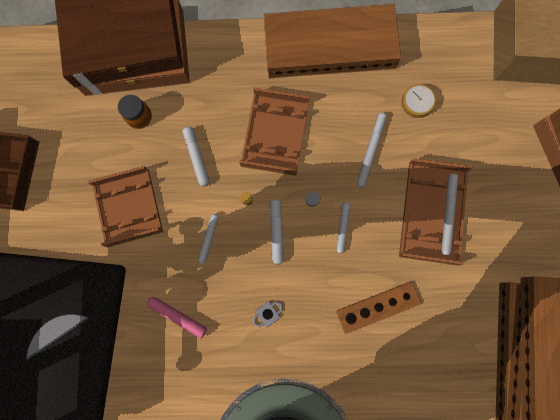

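View pics/scene0.png

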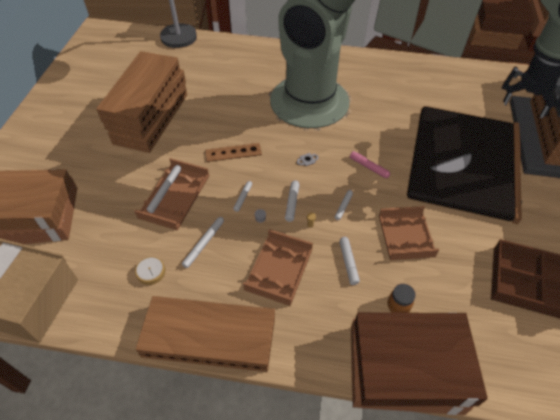

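```bash
cat > vis.py <<'E'
import cv2,numpy as np
def cloud(c):
    R=c["range_z"];h,w=R.shape;u,v=np.meshgrid(np.arange(w),np.arange(h))
    fx,fy,cx,cy=[float(c[k]) for k in("fx","fy","cx","cy")]
    P=np.stack([(u-cx)/fx*R,-(v-cy)/fy*R,-R,np.ones_like(R)],-1)
    W=(P@np.array(c["cam_to_world"]).T)[...,:3]; W[R==0]=np.nan; return W
def ray(c,u,v,z):
    fx,fy,cx,cy=[float(c[k]) for k in("fx","fy","cx","cy")]
    T=np.array(c["cam_to_world"]);d=T[:3,:3]@np.array([(u-cx)/fx,-(v-cy)/fy,-1]);o=T[:3,3]
    return o+d*(z-o[2])/d[2]
def tubes(c,zlo=5,zhi=60):
    W=cloud(c);hsv=cv2.cvtColor(c["image"],cv2.COLOR_BGR2HSV)
    m=((hsv[...,1]<60)&(W[...,2]>zlo)&(W[...,2]<zhi)).astype(np.uint8)
    n,l,st,ce=cv2.connectedComponentsWithStats(m)
    out=[]
    for i in range(1,n):
        if st[i,4]<150: continue
        q=np.argwhere(l==i)[:,::-1].astype(np.float32)
        (cx,cy),(a,b),_=cv2.minAreaRect(q)
        zt=np.nanpercentile(W[l==i][:,2],90)
        mu=q.mean(0);_,s,vt=np.linalg.svd(q-mu,full_matrices=False);d=vt[0]
        t=(q-mu)@d;e0=mu+d*(t.min()-.5);e1=mu+d*(t.max()+.5)
        z=zt/2 if zt<30 else zt-10
        A=ray(c,*e0,z);B=ray(c,*e1,z);L=np.linalg.norm(B-A)
        if L<80 or L>200: continue
        # mid-slab via world points near axis
        out.append((mu.round(1),((A+B)/2).round(1),L.round(1),np.degrees(np.arctan2(*(B-A)[1::-1])).round(1),zt.round(1),st[i,4]/np.hypot(*(e1-e0))))
    return out
def trays(c,zlo=31,zhi=41):
    W=cloud(c);hsv=cv2.cvtColor(c["image"],cv2.COLOR_BGR2HSV)
    for nm,ctr in TR.items():
        m=(np.hypot(W[...,0]-ctr[0],W[...,1]-ctr[1])<130)&(W[...,2]>zlo)&(W[...,2]<zhi)&(hsv[...,1]>70)
        p=W[m][:,:2].astype(np.float32)
        r=cv2.minAreaRect(p);print(nm,len(p),np.round(r[0],1),np.round(r[1],1),round(r[2],1))
TR={}
E
python3 - <<'E'
import numpy as np,vis,cv2
for n in("top","scene"):
    c=dict(np.load(n+"0.npz"));W=vis.cloud(c)
    print(n)
    for t in vis.tubes(c): print(*t)
    if n=="top":
        vis.TR={k:W[v,u,:2] for k,u,v in(("short",127,205),("rob",276,130),("long",430,210))};print(vis.TR)
        print("bench",W[280,280],W[180,230])
    vis.trays(c)
c=np.load("top0.npz")
im=c["image"][70:270,80:280];cv2.imwrite("pics/cropA.png",cv2.resize(im,(600,600),interpolation=2))
im=c["image"][70:270,230:480];cv2.imwrite("pics/cropB.png",cv2.resize(im,(750,600),interpolation=2))
E
```

```text
top
[371.2 149.5] [ 623.3 -204.2   10.2] 177.1 160.5 20.4 8.862801705451938
[195.5 155.9] [617.7 180.   12.4] 141.5 -162.3 24.7 10.494891684248273
[449.2 213.9] [ 476.2 -357.    24.9] 174.2 170.4 34.9 9.454378656475605
[276.2 231.5] [448.    5.7  12.3] 137.3 -178.4 24.7 11.005009943752869
[342.7 227.4] [ 453.7 -135.6    9.3] 109.0 170.5 18.5 7.999570527510382
[207.7 238.5] [435.6 152.1   8.9] 110.2 164.3 17.8 7.79434697175982
[ 57.5 388. ] [145.5 446.1  22.4] 160.5 149.2 32.4 20.516710729809617
{'short': array([512.62072518, 329.57289131]), 'rob': array([673.95877489,   2.79500988]), 'long': array([ 487.15238676, -322.84629592])}
bench [ 3.45562835e+02 -1.80474080e-01 -1.15270891e+00] [5.64109392e+02 1.05608623e+02 2.67222971e-01]
short 350 [507.4 328.9] [145. 124.] 14.3
rob 402 [692.    1.2] [123.5 223.5] 79.3
long 393 [ 482.4 -329.1] [124.4 208.8] 80.6
scene
[468.6   2.6] [-715.   566.8   22.3] 139.2 87.5 32.3 4.957869773404725
[178.1  34.9] [-277.4 -549.1   11.7] 137.8 110.6 23.5 18.4961479451899
[163.7 188.3] [ 473.9 -353.4   23.9] 184.4 -9.7 33.9 7.066357192715634
[242.3 196. ] [ 454.3 -132.2    9.2] 115.9 -9.5 18.4 5.795188180637086
[291.7 201. ] [448.8   9.4  12.5] 147.1 1.3 25.1 8.221846763250023
[343.4 204.8] [437.1 155.5   9.4] 117.3 -16.1 18.9 5.843523758648928
[202.5 242.2] [ 623.  -200.6   10.1] 178.1 -19.7 20.3 7.20562144830033
[348.8 261. ] [617.2 183.1  12.7] 144.7 17.5 25.4 9.103692473022493
short 242 [509.5 332.3] [147.8 122.5] 14.3
rob 267 [667.9   8.9] [123.9 175. ] 79.1
long 206 [ 483.8 -326.2] [123.8 212.7] 80.4
```

View pics/cropA.png

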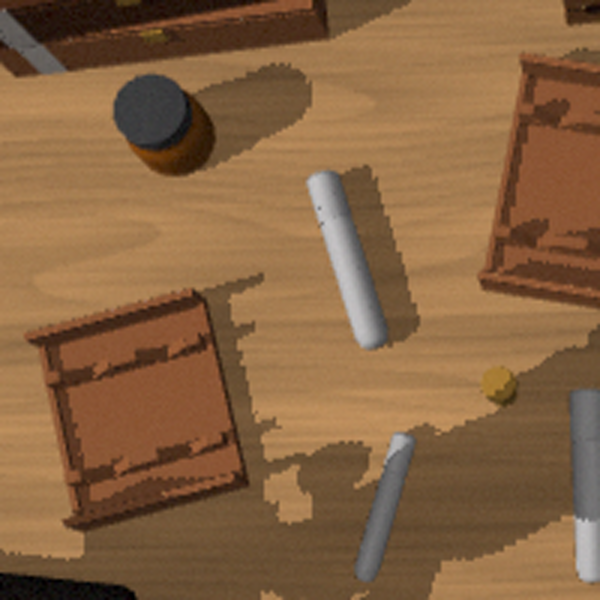

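View pics/cropB.png

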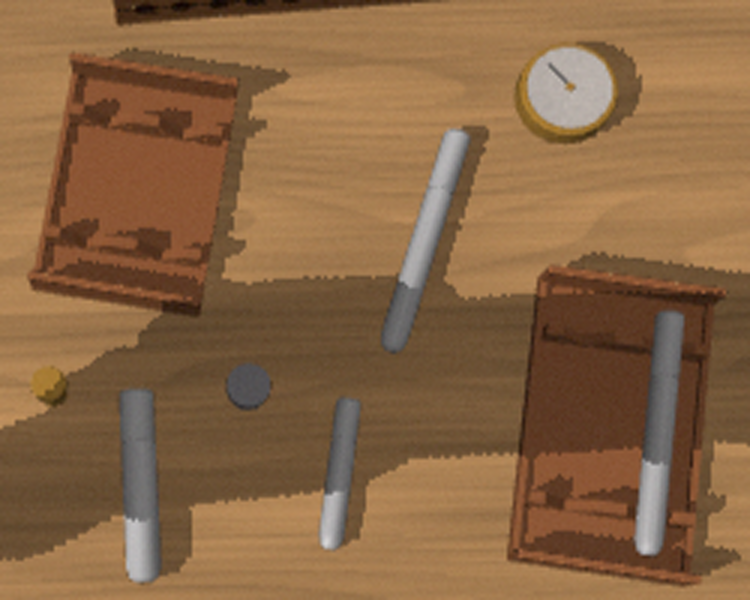

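```bash
cat > job.py <<'E'
from workcell import *
import numpy as np
UP=np.array([0,0,1.])
def u(deg): a=np.radians(deg);return np.array([np.cos(a),np.sin(a),0])
TRAY={"short":((508.5,330.6),14.3,22.7),"rob":((667,7.2),-10.9,27.7),"long":((483.1,-327.7),-9.5,24.1)}
TUBE={"sA":((454,-133.9),-9.5,9),"sB":((436.4,153.8),-15.9,9),"rA":((617.5,181.5),17.6,12.5),"rB":((448.4,7.5),1.5,12.5),"lA":((623.2,-202.4),-19.6,10)}
def rot(x,phi=0):  # x horizontal jaw dir; +x side raised by phi
    X=x*np.cos(phi)+UP*np.sin(phi);Z=x*np.sin(phi)-UP*np.cos(phi)
    return np.column_stack([X,np.cross(Z,X),Z])
def pick_R(pos,cands):
    q0=np.array(read_state()["qpos"]);best=None
    for R in cands:
        q=inverse_kinematics(pos,R)
        if q is None: continue
        e=np.abs(np.array(q)-q0).max()
        if best is None or e<best[0]: best=(e,R)
    assert best is not None,"no ik"
    return best[1]
def flip(R): return R@np.diag([-1,-1,1])
def rep(m):
    s=read_state();print(m,"t=%.1f"%s["time"],"gap=%.1f"%s["finger_gap"],np.round(s["eef_pos"],1),"F",np.round(s["ft_force"],1))
def pick(name,d=6):
    (x,y),a,r=TUBE[name];n=u(a+90);c=np.array([x,y,r])
    R0=rot(n);p=c+[0,0,-d];hi=p+[0,0,95]
    R=pick_R(hi,[R0,flip(R0)]);movep(hi,R)
    movel(p,max_speed=120);rep("at pick");clamp();rep("clamped")
    movel(p+[0,0,110],max_speed=200);rep("lifted")
def place(tray,side,phi,d=6,dx=0,guard=8):
    (x,y),a,z=TRAY[tray];ax=u(a);n=u(a+90)
    c=np.array([x,y,0])+side*28*n+dx*ax+[0,0,z]
    R0=rot(-side*n,np.radians(phi))
    p=c+d*R0[:,2];hi=p+[0,0,80]
    R=pick_R(hi,[R0,flip(R0)]);movep(hi,R);rep("above")
    movel(p+[0,0,10],max_speed=120)
    g=movel(p-[0,0,2.5],max_speed=20,guard=guard);rep(f"seat guard={g} want z {p[2]:.1f}")
def release():
    open_gripper();s=read_state();rep("opened")
    T=np.array(s["tool_rot"]);p=np.array(s["eef_pos"]);movel(p-30*T[:,2],max_speed=100);movel(p+[0,0,90],max_speed=200);rep("up")
E
python3 - <<'E'
from job import *
pick("sB")
import cv2
c=camera("scene");cv2.imwrite("pics/lift1.png",cv2.resize(c["image"][80:330,200:500],(720,600)))
place("short",-1,0)
c=camera("scene");cv2.imwrite("pics/seat1.png",cv2.resize(c["image"][130:330,300:500],(600,600)))
E
```

```text
at pick t=2.9 gap=85.3 [436.7 154.    3.5] F [-0.3 -0.3  0.2]
clamped t=3.5 gap=15.4 [436.5 153.8   3.3] F [-1.6 -0.5 10.2]
lifted t=4.2 gap=15.6 [436.1 153.7 112.3] F [-0.2  0.1 -1.1]
above t=5.0 gap=15.8 [514.8 302.9  95.3] F [ 1.2 -0.6  0.1]
seat guard=True want z 16.7 t=6.2 gap=15.7 [515.4 304.3  18.1] F [0.1 3.3 0.9]
```

View pics/lift1.png

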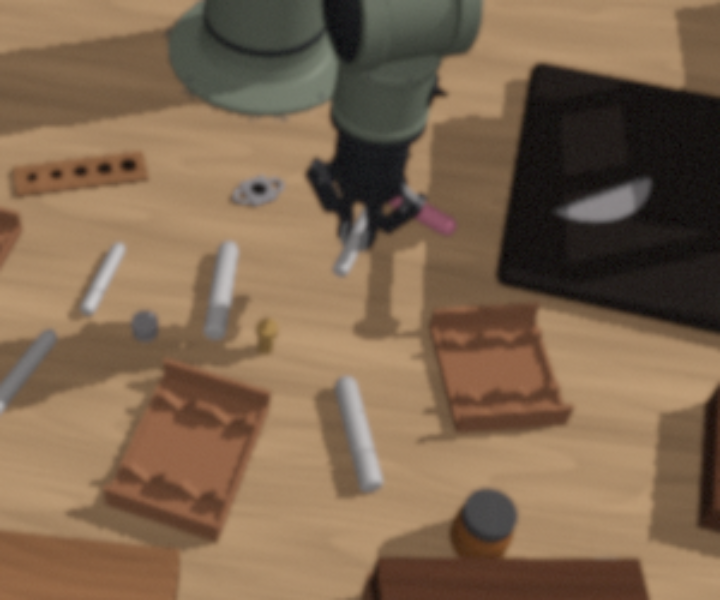

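View pics/seat1.png

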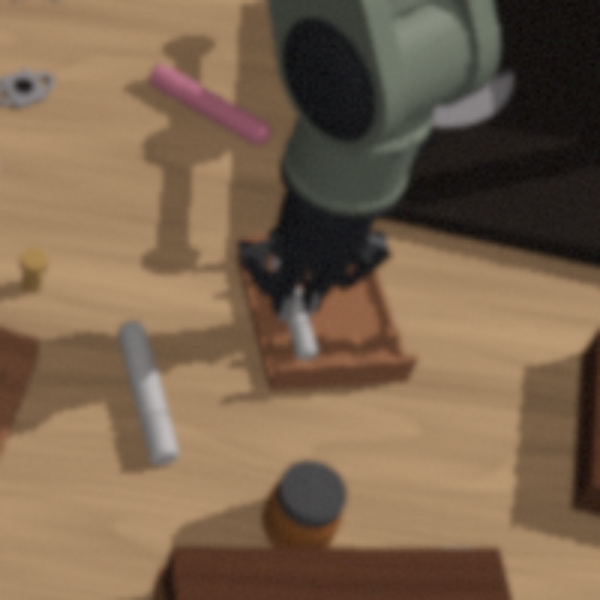

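```bash
python3 - <<'E'
from job import *
p=np.array(read_state()["eef_pos"])
g=movel(p-[0,0,5],max_speed=15,guard=15);rep(f"g{g}")
release()
import cv2
for n in("top","scene"):
    c=camera(n);np.savez(n+"1.npz",**c)
    cv2.imwrite(f"pics/{n}1.png",c["image"])
import vis
for n in("top","scene"):
    print(n)
    for t in vis.tubes(np.load(n+"1.npz")): print(*t)
c=np.load("top1.npz");im=c["image"][140:270,70:220];cv2.imwrite("pics/c1.png",cv2.resize(im,(690,600)))
E
```

```text
gTrue t=6.4 gap=15.7 [515.3 305.   17.4] F [-0.2  2.1  2.7]
opened t=7.1 gap=85.4 [515.3 304.6  17.3] F [0.5 0.3 0.6]
up t=8.0 gap=85.1 [515.2 304.6 107.3] F [-0.3 -0.4  0.5]
top
[371.1 149.9] [ 623.3 -204.3   10.2] 177.1 160.4 20.4 8.773454801951452
[195.5 156. ] [617.7 180.1  12.4] 141.5 -162.3 24.8 10.430303029930322
[449.2 213.9] [ 476.3 -357.1   24.5] 174.3 170.4 34.5 9.503531648021019
[138.1 207.1] [504.  299.6  21.3] 89.5 -165.7 31.3 7.695056930071764
[276.2 231.3] [448.    5.8  12.4] 137.3 -178.4 24.7 10.989730708151003
[342.7 227.5] [ 453.7 -135.6    9. ] 109.1 170.5 18.0 8.019529141464131
scene
[468.6   2.8] [-713.5  568.6   22.4] 135.1 87.5 32.4 5.138058737324277
[178.   34.9] [-278.  -549.3   11.5] 137.9 111.7 22.9 18.494326916839988
[163.5 188.8] [ 474.2 -353.2   24.1] 184.3 -9.7 34.1 7.438221482381761
[242.3 195.9] [ 453.5 -132.1    9. ] 114.4 -9.6 18.0 5.844302734251328
[291.7 201. ] [448.7   9.4  12.4] 147.1 1.3 24.9 8.295006465923617
[398.1 231.9] [512.2 306.3  21.9] 116.8 14.0 31.9 6.657848131491006
[202.5 242.1] [ 622.1 -200.2   10.2] 176.1 -19.6 20.3 7.232321201070703
[348.8 260.9] [617.1 183.2  12.6] 144.7 17.5 25.1 9.043322698636635
```

View pics/c1.png

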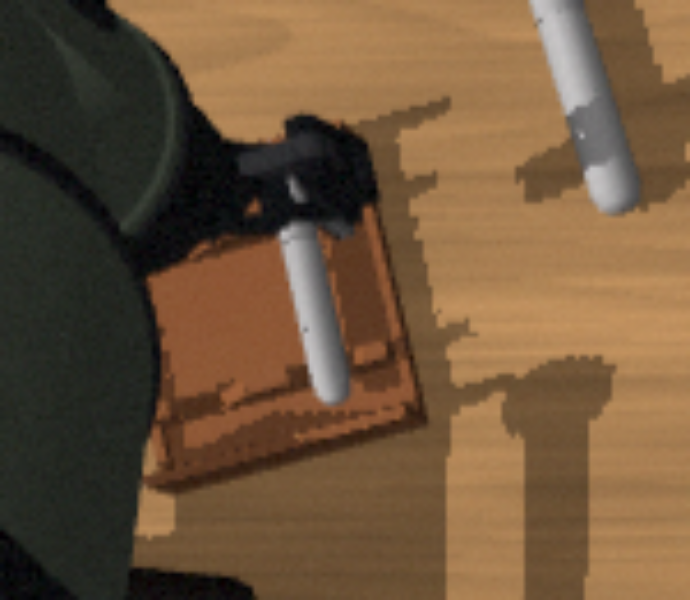

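```bash
python3 - <<'E'
from job import *
import cv2
pick("rB",7);place("rob",-1,0,7,guard=12)
if read_state()["finger_gap"]<19: raise SystemExit("lost")
release()
c=camera("top");cv2.imwrite("pics/r1.png",cv2.resize(c["image"][60:280,180:480],(800,586)));
import vis
for t in vis.tubes(c): print(*t)
pick("lA",6);place("long",1,7,6,guard=12)
c=camera("scene");cv2.imwrite("pics/l1.png",cv2.resize(c["image"][100:300,100:300],(600,600)))
E
```

```text
at pick t=10.2 gap=85.6 [448.7   7.6   5.9] F [ 0.1  0.6 -0.7]
clamped t=10.8 gap=22.8 [448.5   7.5   5.9] F [-1.9 -0.  11.3]
lifted t=11.5 gap=22.9 [448.1   7.5 114.9] F [-0.  -0.3 -1.5]
above t=12.4 gap=22.6 [660.3 -20.1  99.5] F [-1.   0.7 -0.2]
seat guard=True want z 20.7 t=13.6 gap=23.1 [662.  -19.6  21.6] F [1.4 2.  3.6]
opened t=14.2 gap=85.3 [661.5 -20.2  21.3] F [-0.5 -0.2  1.3]
up t=15.1 gap=85.5 [661.6 -20.1 111.7] F [-0.5 -0.9 -1. ]
[371.1 149.7] [ 623.3 -204.2   10.2] 177.1 160.4 20.4 8.875712850819786
[191.9 144.7] [643.1 188.1  12.3] 88.2 -161.7 24.6 10.20860702397648
[449.2 213.8] [ 476.2 -357.    24.8] 174.2 170.4 34.8 9.50310388020205
[ 14.5 276.3] [358.2 557.5  22.4] 99.2 153.5 32.4 12.148986994766666
at pick t=16.9 gap=85.2 [ 623.7 -202.5    4.7] F [-1.  -0.4 -0.3]
clamped t=17.5 gap=17.7 [ 623.3 -202.5    4.4] F [-2.2  0.3  6.3]
lifted t=18.2 gap=17.6 [ 622.6 -202.2  113. ] F [-1.  -0.6 -1.3]
above t=18.9 gap=17.9 [ 487.4 -300.6   97.4] F [ 0.7  0.2 -0.4]
seat guard=True want z 18.1 t=20.2 gap=18.0 [ 487.8 -300.8   18.3] F [-1.4  1.3 11.1]
```

View pics/r1.png

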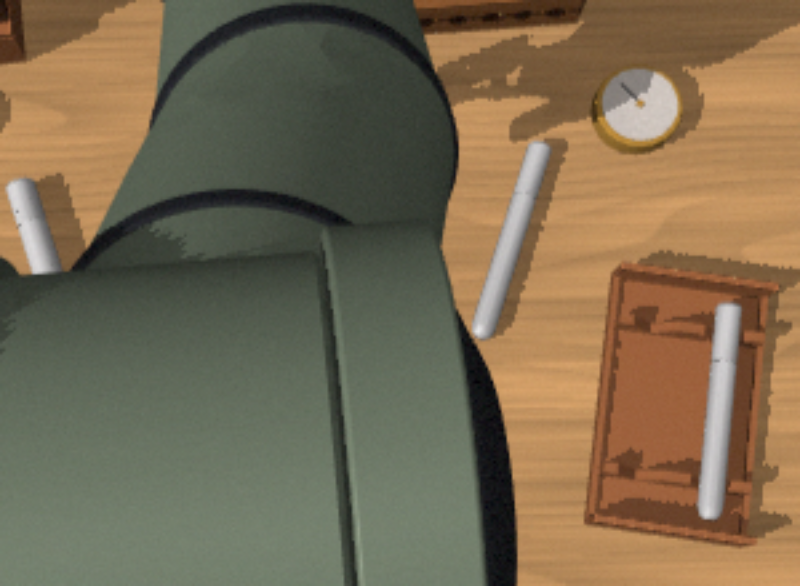

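View pics/l1.png

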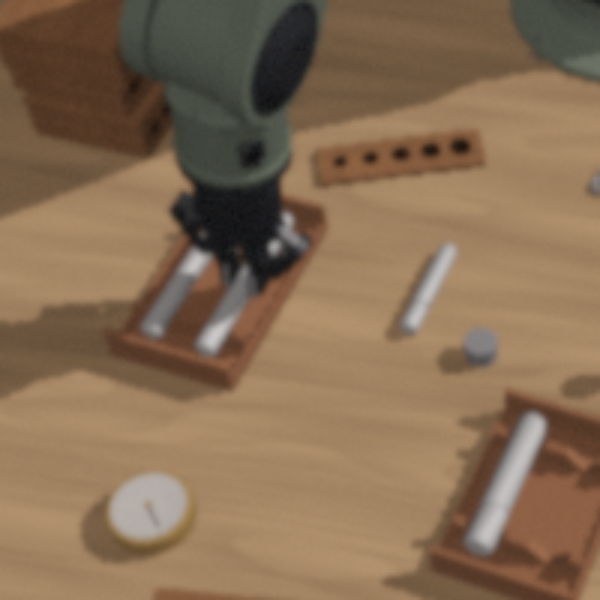

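The long tube is in its bay at about (230,310) in the crop, beside the packed tube at (180,290). The first thick tube lies in the thick-tube tray at (508,480). I'll release now and check both.

```bash
python3 - <<'E'
from job import *
import cv2,vis
release()
c=camera("scene");cv2.imwrite("pics/l2.png",cv2.resize(c["image"][130:310,120:320],(800,600)))
for t in vis.tubes(c): print(*t)
E
```

```text
opened t=20.9 gap=85.4 [ 487.5 -300.7   18. ] F [-0.2  1.2  0.6]
up t=21.8 gap=85.1 [ 487.4 -300.7  108. ] F [-0.2  1.  -0.6]
[468.3   2.6] [-716.   567.1   21.8] 139.5 88.2 31.8 4.926046705010828
[163.7 188.5] [ 474.  -353.2   23.9] 184.5 -9.6 33.9 7.261324064410439
[179.6 196.9] [ 487.9 -298.3   23.9] 175.5 -10.7 33.9 6.619592636648324
[242.3 196. ] [ 454.3 -132.2    9.2] 115.8 -9.6 18.4 5.854521804202887
[398.1 231.8] [512.4 306.3  22.3] 116.8 13.9 32.3 6.764909156986752
[268.2 261. ] [661.6 -17.1  30. ] 149.1 -10.8 40.0 9.88983260604606
[348.8 260.9] [616.5 183.   12.5] 143.5 17.5 25.1 9.1280286241349
```

View pics/l2.png

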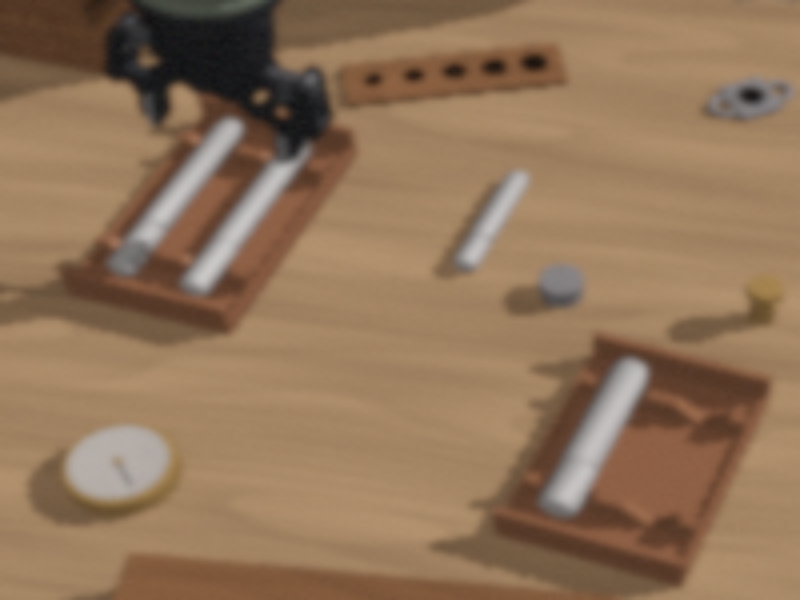

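```bash
sed -i 's/330.6/331.3/' job.py; python3 - <<'E'
from job import *
import cv2,vis
pick("sA",6)
place("short",1,5,6,guard=12)
release()
c=camera("scene");cv2.imwrite("pics/s2.png",cv2.resize(c["image"][130:330,280:480],(600,600)))
for t in vis.tubes(c): print(*t)
E
```

```text
at pick t=23.5 gap=85.5 [ 454.3 -134.1    3.5] F [-0.2 -0.8 -0.4]
clamped t=24.1 gap=16.0 [ 454.1 -133.9    3.3] F [-1.5  1.3  8.3]
lifted t=24.8 gap=15.6 [ 453.7 -133.8  112.4] F [ 0.1 -0.8 -0.7]
above t=26.6 gap=15.6 [502.5 356.4  96.8] F [-0.1  0.3 -0.7]
seat guard=True want z 16.7 t=27.9 gap=15.0 [501.7 358.6  17.6] F [-1.3  1.6  2.4]
opened t=28.5 gap=85.5 [501.6 357.9  17.4] F [ 0.4 -0.2 -0.4]
up t=29.4 gap=85.1 [501.6 357.8 107.5] F [-0.5 -1.1 -0.1]
[178.2  34.8] [-278.4 -548.1   11.6] 135.2 110.3 23.2 18.782978082521115
[163.5 188.7] [ 473.9 -353.4   23.8] 184.5 -9.6 33.8 7.402926912844498
[181.3 194.1] [ 484.  -298.3   23.7] 183.5 -9.7 33.7 7.469747653892075
[418.6 230.6] [499.1 360.9  22. ] 116.3 14.0 32.0 6.819670097447003
[398.  231.9] [512.5 306.1  22.2] 116.6 14.4 32.2 6.630919732591566
[268.2 260.9] [661.6 -17.4  30.3] 149.1 -10.8 40.3 9.299111779191524
[348.8 261.1] [617.1 183.1  12.6] 144.7 17.5 25.2 8.982998759626692
```

View pics/s2.png

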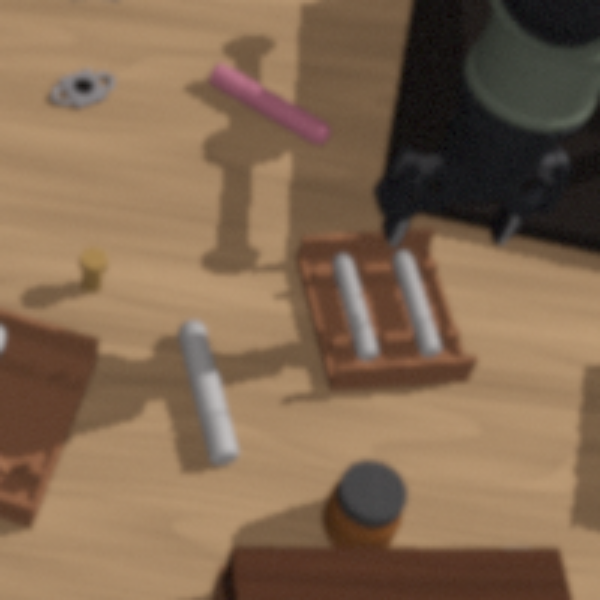

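Both short tubes are seated, at (355,305) and (418,300). Last is the second thick tube.

```bash
python3 - <<'E'
from job import *
import cv2,vis
pick("rA",7)
place("rob",1,9,7,guard=12)
release()
goto_joints([-1.273, 0.521, -0.036, 1.599, 0.021, 1.021, -0.113]);rep("home")
for n in("top","scene"):
    c=camera(n);cv2.imwrite(f"pics/{n}F.png",c["image"] if n=="top" else cv2.resize(c["image"][130:310,120:460],(800,424)))
    print(n)
    for t in vis.tubes(c): print(*t)
E
```

```text
at pick t=31.3 gap=85.4 [618.  181.7   6.2] F [-0.2 -0.6  1. ]
clamped t=31.9 gap=22.8 [617.6 181.5   5.9] F [-2.4 -1.1  6.8]
lifted t=32.6 gap=22.8 [616.9 181.3 114.5] F [ 0.3  0.1 -1. ]
above t=33.2 gap=22.8 [671.5  33.7  99.3] F [-0.7  0.7 -0.2]
seat guard=True want z 20.8 t=34.5 gap=23.1 [672.4  34.3  21.6] F [1.3 1.1 2.8]
opened t=35.1 gap=85.6 [671.9  33.7  21.4] F [ 0.4 -0.3  1. ]
up t=36.0 gap=85.5 [671.9  33.6 111.7] F [-0.5 -0.   0.1]
home t=38.5 gap=85.4 [226.  583.  231.6] F [-0.6  0.3 -0.1]
top
[261.5 127.8] [671.8  33.3  30.1] 141.3 169.2 40.1 10.791415609399149
[287.1 131.6] [661.8 -21.8  30.2] 141.5 169.3 40.2 10.78063236450498
[422.4 209.3] [ 487.2 -302.2   24.6] 176.3 170.4 34.6 9.309563557054261
[449.3 213.9] [ 476.2 -357.1   24.8] 174.2 170.4 34.8 9.417705692783017
[137.  202.4] [514.7 302.3  21.5] 111.6 -165.6 31.5 7.8523193673909315
[111.5 209. ] [501.7 357.   21.1] 110.5 -165.7 31.1 8.200714503200079
[ 15.6 278.7] [355.9 554.2  22.3] 92.5 137.8 32.3 9.858835567608555
[ 53.2 322.4] [271.8 462.   23.9] 189.2 133.3 33.9 24.663581025262314
[ 57.  389.7] [144.7 449.1  22.3] 147.1 167.3 32.3 20.411113697790707
scene
[468.5   2.6] [-713.1  566.6   23.4] 138.9 88.3 33.4 4.853209861658803
[178.   34.8] [-277.8 -549.3   11.7] 137.8 110.1 23.3 18.387355531828444
[163.7 188.4] [ 474.  -353.4   24. ] 184.4 -9.7 34.0 7.030932105887473
[181.4 193.8] [ 484.4 -298.2   24.3] 183.4 -9.7 34.3 7.078473717022419
[418.5 230.5] [499.4 360.8  22.4] 116.3 13.9 32.4 6.7658842998678494
[398. 232.] [512.8 306.   22.7] 116.7 14.1 32.7 6.577559294491102
[268.3 260.9] [661.7 -17.   30.3] 149.1 -10.7 40.3 9.813617523062563
[289.1 267.7] [672.6  37.6  30.2] 147.9 -11.2 40.2 9.83499728943064
```

View pics/topF.png

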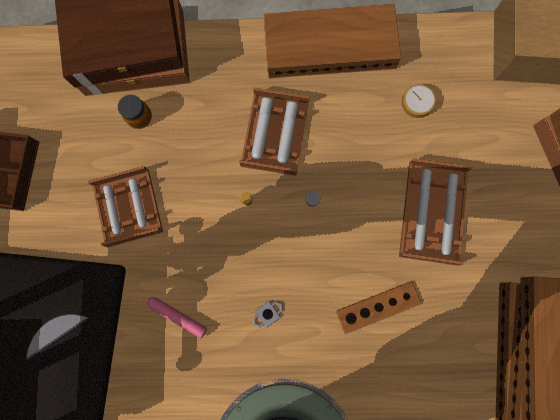

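View pics/sceneF.png

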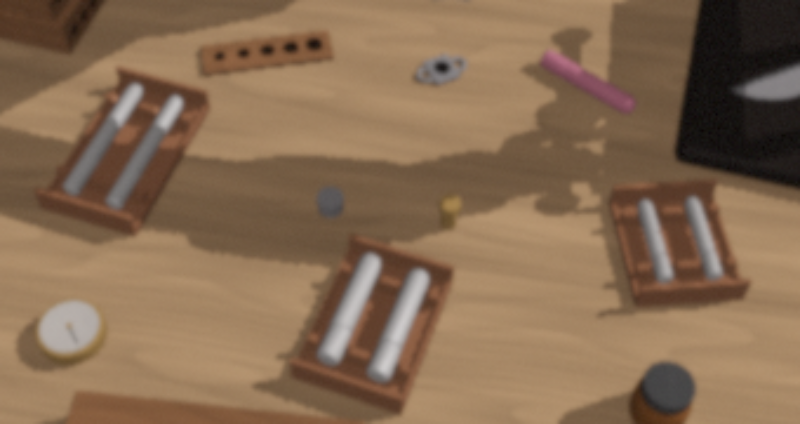

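All six tubes lie in their bays: the short tray at (127,205) in the top view, the thick tray at (276,130) and the long tray at (435,210). Their heights and angles match the trays.

```bash
python3 -c "
from workcell import *
finish_job()"
```

```text
the job is handed in; nothing more can be done
```

All five loose tubes are packed and the job is handed in, at about 38.6 s on the robot's clock. The two short tubes are in the short tray, the two thick ones in the thick-tube tray and the long one in the free bay of the long tray. For each tray's second tube I tilted the gripper 5–9° as I let go, so the opening fingers would clear the tube beside it.

**Seating:** in the last pictures from both cameras every tube lies parallel to its bay. Tube-top heights are within about 1 mm of what fully seated tubes should show:

| Tubes | Measured top (mm) | Expected top (mm) |
|---|---|---|
| Short | 31.1–32.7 | 31.7 |
| Thick | 40.1–40.3 | 40.2 |
| Long, including the packed one | 34.0–34.8 | 34.1 |

**Left alone:** the packed long tube shows no measurable move, and the pink decoy was not touched. The arm finished back at its start pose, clear of everything.

**Disagreements:**
- **Cameras:** the two differ by about 2–4 mm in position, within their stated calibration error, so I averaged them.
- **Finger gap:** it read about 2 mm under the tube diameters, though every grip held.
- **First short tube:** the first lowering stopped about 1.4 mm high against the side of its notch. I pressed it down a little further before letting go.

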